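Shut the tray box and shoot its barrel bolt

ROBOT

A 6-joint arm with a two-finger parallel gripper is mounted at the origin on a cart in front of the work surface, level with it; the furniture and walls round the work are solid. World frame = base frame: x ahead of the robot, y to its left, z up, the work surface at z = 0. Lengths are in m, angles in rad, forces in N, time in s.
With the tool pointing down it reaches from about 0.35 to 0.775 m from the base axis. Payload 7.3 kg.
Tool frame: the origin (TCP) lies on the centre line of the jaws, within the pads' length; the fingertips stand 22 mm ahead of it and the grasp point (between the pads) lies 3 mm ahead of it (robot.tcp_to_tips is the z of the fingertips in the tool frame, in m); z points along the fingers, y is the direction in which the jaws open and shut (so a half turn about z gives the same grasp; the last joint's range is limited). The gripper opens to 92 mm and grips with 3 to 60 N. Pads are 19 mm wide; open, the fingers measure 130 mm over their backs; the gripper's body (75 mm by 190 mm) begins 47 mm behind the grasp point.
Start: joints at [-1.348, 0.342, 1.524, -0, 1.275, -0.146], TCP at [0.189, -0.49, 0.249] pointing down, gripper open.
Joint ranges: [-2.53, 2.53], [-0.77, 2.02], [0.04, 2.7], [-1, 4.14], [0.28, 2.66], [-3.11, 3.11]. Speed limits (rad/s): [2.57, 2.57, 3.14, 3.14, 3.14, 3.14].

INTERFACE

Orientations are given as a rotation vector (axis times angle).
In Python, from workcell import robot, cams gives the robot as it stands.
- The arm moves only by the tool arm_command, never from a script. Its argument "deltas" is a list of rows, each a list of 7 numbers: the closure, from 0 (fully open) to 1 (shut), then the shift along the tool's x, y, z in mm, then the turn, a rotation vector about the tool's x, y, z in rad. In form: [[jaw, dx, dy, dz, wx, wy, wz], ...]. A call has exactly 5 rows; each row shifts and turns the commanded pose from where the row before left it, along the tool's axes as they then stand; what a row does not reach is not made up. A row lasts 1/10 s, in which the tool goes at most 50 mm and 8.59 degrees, less where a joint would pass 70% of its speed; a pose out of reach is approached as far as the arm can. A call is refused whole if a number of a shift passes 50 or a number of a turn 0.15, either way. A call with a gripper value outside its range is refused whole. The fingers move at their own pace and stop on an object; "force" is the grip in N (left out, the last holds). Time passes only in rows, so rows that do not move let the fingers close, or fill a call up. It gives the time, the measured TCP pose, the force and the opening at its end, in the units of the state.
- robot.observe(): the state, without advancing time (a new reading comes with each control period).
- cams.get_image(name): name is "scene" or "top" or "wrist"; returns a dict with "pixels" (420x560x3 uint8, red, green, blue), "depth" (420x560 float32, m along the optical axis (not along the pixel's ray), 0 where there is no reading), "vfov" (degrees; the focal length in pixels is half the picture's height over the tangent of half this angle, whatever the lens; pixels are square), "cx", "cy" (the principal point, pixels), "R" (3x3) and "t" (3): a world point X has camera coordinates R X + t; the wrist camera has in their place "T_tool_cam" (4x4, takes a point from camera to tool coordinates, whose origin is the TCP and whose axes are the flange's). Camera axes: x right, y down, z forward; pixel columns grow to the right and rows downward; lengths in m; the calibration is good to about 2 mm. A picture is of the moment at which its call begins: read the wrist's pose just before it.
- robot.hand_in(): hands the job in, once; it reports no verdict.
The state is a dict: "t": time; "joint_positions": joint angles; "dq": joint speeds; "joint_torque": joint torques, N m; "ee_pos": TCP position; "eef_rot": TCP orientation; "contact_force": force on the tool from outside, world axes, zero at the start; "ft_torque": the same for the moment, N m; "width": finger opening in m.
Only numpy, scipy, OpenCV 4.12 (cv2) and the standard library are available. Lean on these libraries where they do the work, as an engineer would, in place of code of your own. Each camera call takes 0.05 s, during which the arm holds its last target.

TASK

Press the lid of the tray box shut, slide its barrel bolt across through the lid's staple until the handle comes up against the stop of the yellow keeper, then turn the red-knobbed handle over and down into the keeper notch until it clicks past the spring ball and lies fully down. Feel for the stop rather than ramming the bolt, and leave the jar and the pen alone.

Things in the scene. Friction and masses are not known exactly. Their poses are not given: they have to be found in the camera images.
- tray_box: Fixed grey base plate 170 (x) x 250 (y) x 12 mm with a low blue box on its rear part (top 51 mm) and a barrel bolt along its front. Origin: centre of the plate's underside, on the table; x points from the bolt side to the lid's hinge, away from the robot; y along the bolt, the way it is shot; z up. Over 40 N between bolt and fittings, or 25 N while sliding, is ramming.
- bolt_guide (a point): fixed point of the box on the bolt's axis, 50 mm before (-x) and 55 mm above the box's origin; axes as the box's. The bolt slides and turns in two steel brackets (tops 13 mm over the axis; y -107..-91 and 3..19 mm), play 1.5 mm. Rails beside it (tops 14 mm over the axis) let the handle lean 40 deg back (+x) or forward (-x) of upright while it slides.
- keeper_nominal (a point): fixed point of the box on the bolt's axis, 30 mm in -y of bolt_guide: nominal centre of the yellow keeper's notch (12.5 mm wide, open only to the front, -x). The keeper is clamped in slots, so the true notch is up to 14 mm off in +y or -y, not measured: find it by feel. At its +y side a stop plate bridging the bolt (26 mm over the axis) stops the handle.
- keeper_cheek (a point): fixed point of the box, 29 mm in front (-x) of the bolt's axis, at the nominal -y face of the notch (6 mm in -y of keeper_nominal, 6 mm above the axis; shifts with the keeper). Here a brass ball on a spring pokes 5 mm into the notch: roughly 3 to 9 N down on the knob pushes the handle past it, then it holds the handle. With the handle against the stop it is in line with the notch.
- lid (a joint): lid of the tray box: 0 is shut, positive is open (rad). Hinge along y, 87 mm behind (+x) and 54 mm above the box's origin; aluminium lid 98 (x) x 202 mm (y), top at 58 mm when shut. Stiff hinge, stays where left: some 2 to 6 N down near the front edge shuts it. Its steel staple for the bolt (40 wide, 8 mm thick) stands before its front edge at y = 41..49 mm of the box.
- lid_press (a point): point on the lid's top, 13 mm behind its front edge and 30 mm to the -y side of the box's middle: a clear place to press; moves with the lid
- bolt: the bolt: loose steel rod 14 mm in diameter, 197 mm long, captive in its brackets, with a handle: a 10 mm round shank square to the rod. Origin on the rod's axis at the handle; y along the rod to its tip. At the start the handle leans 40 deg back (+x of the box) on the rear rail; turned over the top by about 130 deg it lies level to the front (-x of the box).
- bolt_knob (a point): centre of the red ball knob, 22 mm in diameter, on the end of the handle, 50 mm from the bolt's axis. It starts about 93 mm above the table and must finish in front of the bolt at about the height of its axis, some 54 mm above the table
- bolt_tip (a point): rounded tip of the bolt, on its axis, 102 mm in +y of the handle. It starts short of the staple and ends at y = 59 to 87 mm of the box's frame, through the staple
- red_jar: bystander: red jar with blue cap, 54 mm across and 67 mm tall, loose; origin at the centre of its underside
- blue_pen: bystander: marker pen with blue cap lying on the worktop, 136 mm long and 17 mm thick, loose; origin at the centre of its underside

How it is judged:
On the way, in this order (a step that is already met when the one before it is completed fails the run):
1. the lid is pressed shut (value of joint lid below 0.04 rad), for 0.2 s.
2. the bolt is slid across, through the staple (y of bolt_tip in the frame of tray_box above 0.054 m), for 0.2 s.
At the end, for the whole second after the job is handed in: The lid is shut (within 0.04 rad), the bolt's tip is through the staple (y over 54 mm in the box's frame), the handle lies down in the keeper notch on the front side (knob centre lower than 64 mm over the table and more than 90 mm in front of the box's origin) and the bolt is at rest (value of joint lid below 0.04 rad and y of bolt_tip in the frame of tray_box above 0.054 m and z of bolt_knob in the frame of tray_box below 0.064 m and x of bolt_knob in the frame of tray_box below -0.09 m and linear speed of bolt below 0.02 m/s); the robot touches nothing.
It fails at once if the bolt is rammed or forced against the box's fittings (over 40 N) (contact force between bolt and tray_box above 40 N).
It fails at once if the bolt is rammed against its stop (over 25 N while the handle still leans back) (x of bolt_knob in the frame of tray_box above -0.025 m and contact force between bolt and tray_box above 25 N).
It fails at once if the red jar is disturbed (moved over 30 mm) (distance of red_jar from where it was at the start of the episode above 0.03 m).
It fails at once if the blue pen is disturbed (moved over 30 mm) (distance of blue_pen from where it was at the start of the episode above 0.03 m).
It also fails if it takes over 61 s, if anything falls off the work surface, if the arm or the gripper's body presses on something with over 40 N, if the wrist force passes 120 N, or if a joint passes its speed limit or range.

## Working session

There is one attempt and no reset: what is moved stays moved. The work goes in short steps, Python scripts to look and compute and a tool call to move; the robot and the scene stay as the last step left them, time stands still between calls to the robot, and variables do not carry over. Pictures are saved under pics/ and viewed, and the job is handed in when it is done.

Besides the shell and the picture viewer there is one more tool, called as name(argument=value, ...), one argument or row to a line, values as JSON. arm_command: Moves the arm, as the interface text tells. Its arguments: {"type":"object","properties":{"deltas":{"type":"array"},"force":{"type":"number"}},"required":["deltas"]}

```bash
ls; mkdir -p pics; cat > h.py <<'E'
import numpy as np, cv2
from workcell import robot, cams
from scipy.spatial.transform import Rotation as Ro
def K(im):
    h,w=im["pixels"].shape[:2]; f=h/2/np.tan(np.radians(im["vfov"])/2); return f,im["cx"],im["cy"]
def save(im,n): cv2.imwrite("pics/"+n+".png",cv2.cvtColor(im["pixels"],cv2.COLOR_RGB2BGR))
def pose(im,s=None):
    if "R" in im: R=np.array(im["R"]);t=np.array(im["t"]); return R.T,-R.T@t
    T=np.array(im["T_tool_cam"]); Rt=Ro.from_rotvec(s["eef_rot"]).as_matrix()
    return Rt@T[:3,:3], Rt@T[:3,3]+np.array(s["ee_pos"])
def pts(im,s=None):
    f,cx,cy=K(im); h,w=im["depth"].shape; v,u=np.mgrid[:h,:w]; d=im["depth"]
    C=np.stack([(u-cx)/f*d,(v-cy)/f*d,d],-1); R,c=pose(im,s); return C@R.T+c
def ray(im,u,v,z,s=None):
    f,cx,cy=K(im); R,c=pose(im,s); d=R@np.array([(u-cx)/f,(v-cy)/f,1]); return c+d*(z-c[2])/d[2]
def mask(im,lo,hi):
    hsv=cv2.cvtColor(im["pixels"],cv2.COLOR_RGB2HSV); return cv2.inRange(hsv,np.array(lo),np.array(hi))
E
python3 - <<'E'
from h import *
s=robot.observe(); print(s)
for n in ("scene","top","wrist"):
    im=cams.get_image(n); save(im,n+"0"); print(n,K(im),pose(im,s))
    np.savez("pics/"+n+"0.npz",P=pts(im,s))
E
```

```text
pics
{'t': 0.0, 'joint_positions': array([-1.34798818e+00,  3.42732006e-01,  1.52501422e+00,  4.43423674e-07,
        1.27535524e+00, -1.45984433e-01]), 'dq': array([-0.00196096,  0.00016853,  0.00036928,  0.00169428,  0.00031495,
        0.00020715]), 'joint_torque': array([ 2.11041042e-03, -4.31237304e+01, -2.44223160e+01,  7.19958334e-02,
        5.57671837e-02, -1.16507103e-04]), 'ee_pos': array([ 0.18920513, -0.48933512,  0.24804108]), 'eef_rot': array([-3.08685150e+00, -5.75744085e-01,  9.03059904e-05]), 'contact_force': array([-0.63357842, -0.60543794, -0.60289507]), 'ft_torque': array([0.00923422, 0.0403384 , 0.04635538]), 'width': 0.09170526009923648}
scene (np.float64(439.20672531829547), 285.29366018780536, 214.58542170762468) (array([[-0.72852024, -0.41640474,  0.54393506],
       [-0.68499539,  0.45011811, -0.5728656 ],
       [-0.00629107, -0.7899372 , -0.61315548]]), array([-0.11242427,  0.70830447,  0.76276978]))
top (np.float64(540.9318536082615), 284.57521361985016, 207.51584561662642) (array([[-0.02208246, -0.99607839,  0.08567504],
       [-0.99966922,  0.0208692 , -0.01503118],
       [ 0.01318426, -0.08597863, -0.99620974]]), array([0.35102886, 0.09071819, 1.4357175 ]))
wrist (np.float64(305.40628774250115), 278.9101389103509, 212.66340045010418) (array([[ 0.36016416, -0.89922464, -0.24834819],
       [-0.93288834, -0.34746918, -0.09478667],
       [-0.00105883,  0.26581989, -0.96402213]]), array([ 0.25505198, -0.46346219,  0.38558507]))
```

View pics/scene0.png

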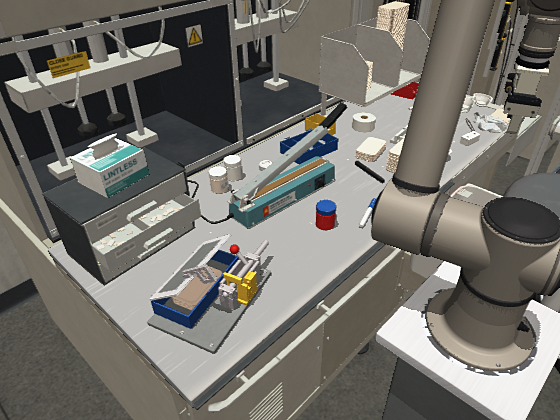

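View pics/top0.png

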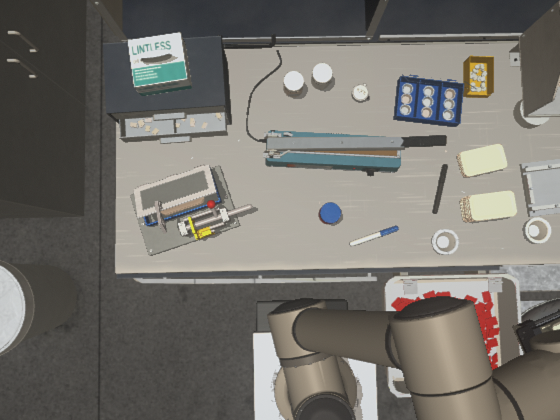

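The top view shows the box at about (188,208), the jar at (331,213) and the pen at (374,236). I'll enlarge and measure.

```bash
python3 - <<'E'
from h import *
a=cv2.imread("pics/top0.png")[150:260,120:270]; cv2.imwrite("pics/top0c.png",cv2.resize(a,None,fx=5,fy=5,interpolation=cv2.INTER_CUBIC))
a=cv2.imread("pics/scene0.png")[220:360,140:280]; cv2.imwrite("pics/scene0c.png",cv2.resize(a,None,fx=4.2,fy=4.2,interpolation=cv2.INTER_CUBIC))
P=np.load("pics/top0.npz")["P"]; im=cams.get_image("top")
def blob(n,m):
    k,l,st,c=cv2.connectedComponentsWithStats(m)
    for i in range(1,k):
        if st[i,4]>15: 
            q=P[l==i]; print(n,c[i].round(1),st[i,4],np.nanmedian(q,0).round(4),q[:,2].max().round(3))
roi=np.zeros((420,560),np.uint8); roi[150:260,120:270]=255
blob("red",(mask(im,(0,150,90),(8,255,255))|mask(im,(172,150,90),(180,255,255)))&roi)
blob("yel",mask(im,(22,150,120),(34,255,255))&roi)
blob("blue",mask(im,(100,120,40),(125,255,255))&roi)
# base plate: points with z 8..16mm
z=P[...,2]; m=((z>.006)&(z<.018)).astype(np.uint8)*255&roi
ys,xs=np.nonzero(m); q=P[m>0][:,:2]; print(len(q),cv2.minAreaRect((q*1000).astype(np.float32)))
E
```

```text
red [210.6 203.8] 46 [0.4785 0.2525 0.1016] 0.107
yel [199.4 230.2] 159 [0.4134 0.2875 0.0695] 0.089
blue [189.6 210.3] 42 [0.4674 0.3131 0.0513] 1.436
blue [149.4 222. ] 24 [0.4399 0.4174 0.0502] 0.055
2728 ((488.05035400390625, 308.6856384277344), (396.9908447265625, 290.3908996582031), 88.87140655517578)
```

View pics/top0c.png

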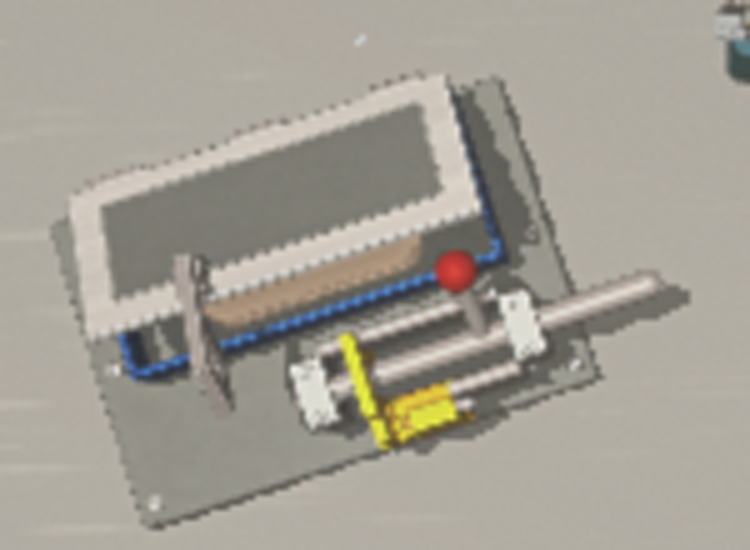

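View pics/scene0c.png

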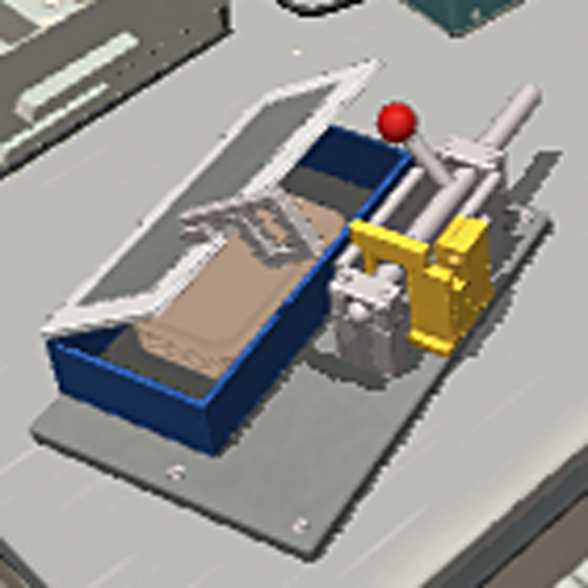

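The top crop shows the plate corners (152,527), (602,377), (498,78) and (52,225), the knob at (456,270), and the yellow keeper's stop plate at (350,340)–(385,440). Casting these to positions.

```bash
cat >> h.py <<'E'
E
python3 - <<'E'
from h import *
im=cams.get_image("top")
c=[ray(im,120+u/5,150+v/5,z)[:2] for u,v,z in [(152,527,.012),(602,377,.012),(498,78,.012),(52,225,.012)]]
FL,FR,RR,RL=c; print(np.round(c,4))
print("sizes",np.linalg.norm(FL-FR),np.linalg.norm(FR-RR),np.linalg.norm(RL-RR),np.linalg.norm(FL-RL))
o=np.mean(c,0); yd=(FL-FR)+(RL-RR); xd=(RR-FR)+(RL-FL)
ya=np.arctan2(-yd[0],yd[1]); xa=np.arctan2(xd[1],xd[0]); print("origin",o,"yaw from y",ya,"from x",xa)
yaw=(ya*250+xa*170)/420
R=np.array([[np.cos(yaw),-np.sin(yaw)],[np.sin(yaw),np.cos(yaw)]])
def b(u,v,z): p=ray(im,120+u/5,150+v/5,z); return (R.T@(p[:2]-o)).round(4)
print("yaw",yaw)
print("knob",b(456,270,.093),"bolt end",b(655,280,.055),"stop plate top",b(350,340,.081),b(385,440,.081),b(345,345,.081))
print("brackets",b(520,325,.068),b(316,395,.068))
P=np.load("pics/top0.npz")["P"]
q=P[150:260,120:270].reshape(-1,3); l=(q[:,:2]-o)@R
# lid points
m=(q[:,2]>.065)&(abs(l[:,1])<.1)&(l[:,0]>-.0)&(l[:,0]<.1)
A=np.c_[l[m,0],q[m,2]]; print(m.sum(),A[:,1].max(), np.polyfit(A[:,0],A[:,1],1))
for lo in np.arange(-.03,.1,.01):
    k=m&(abs(l[:,0]-lo)<.005); print(round(lo,3),k.sum(),np.median(q[k,2]).round(3) if k.any() else 0)
print("pen/jar",ray(im,331,213,.067),ray(im,374,236,.012))
E
```

```text
[[0.3552 0.4226]
 [0.4287 0.1865]
 [0.5888 0.2393]
 [0.5151 0.4751]]
sizes 0.24726331497106627 0.16857530883645208 0.24700994837481757 0.16825098007194045
origin [0.47195159 0.33087218] yaw from y 0.30220286931788426 from x 0.317664790645645
yaw 0.30846126604578744
knob [-0.0169 -0.0765] bolt end [-0.0498 -0.1679] stop plate top [-0.0316 -0.0143] [-0.0848 -0.0153] [-0.0332 -0.0112]
brackets [-0.0507 -0.0962] [-0.051   0.0122]
2110 0.1432585956968675 [-0.67996565  0.11986925]
-0.03 0 0
-0.02 0 0
-0.01 0 0
0.0 9 0.138
0.01 311 0.111
0.02 292 0.106
0.03 289 0.099
0.04 277 0.092
0.05 278 0.086
0.06 267 0.078
0.07 262 0.072
0.08 120 0.067
0.09 5 0.067
pen/jar [ 0.45228779 -0.04755525  0.067     ] [ 0.39319383 -0.16477161  0.012     ]
```

```bash
cat >> h.py <<'E'
YAW=0.308; O=np.array([0.4720,0.3309])
RB=np.array([[np.cos(YAW),-np.sin(YAW),0],[np.sin(YAW),np.cos(YAW),0],[0,0,1]])
def b2w(p): p=np.asarray(p,float); return RB@p+np.r_[O,0]
def w2b(p): return RB.T@(np.asarray(p)-np.r_[O,0])
RT=RB@np.diag([1,-1,-1.])   # wanted tool orientation
def st(target=None):
    s=robot.observe(); R=Ro.from_rotvec(s["eef_rot"]).as_matrix(); p=np.array(s["ee_pos"])
    print("t",s["t"],"tcp box mm",(w2b(p)*1e3).round(1),"tip z",((p+R[:,2]*.022)[2]*1e3).round(1),"F box",(RB.T@s["contact_force"]).round(1),"w",round(s["width"]*1e3,1),"turn",Ro.from_matrix(R.T@RT).as_rotvec().round(3), "q",np.round(s["joint_positions"],2))
    if target is not None:
        print("tool delta mm",(R.T@(b2w(target)-p)*1e3).round(1))
E
python3 - <<'E'
from h import *
st([.016,-.03,.16])
s=robot.observe();R=Ro.from_rotvec(s["eef_rot"]).as_matrix()
print("wp1",R.T@(np.array([.42,-.13,.25])-s["ee_pos"])*1e3)
print("wp2",R.T@(np.array([.46,.2,.25])-np.array([.42,-.13,.25]))*1e3, (R.T@(b2w([.016,-.03,.2])-np.array([.46,.2,.25]))*1e3))
P=np.load("pics/top0.npz")["P"]
for y in (-.1,0,.1,.2):
    m=(abs(P[...,1]-y)<.03)&(P[...,0]<.62)&(P[...,0]>.3); print(y,np.nanmax(P[m][:,2]))
E
```

```text
t 0.25 tcp box mm [-518.2 -696.1  248.4] tip z 226.4 F box [ 0.2 -0.7 -0.3] w 92.0 turn [-0.001 -0.     0.061] q [-1.35  0.34  1.52  0.    1.28 -0.15]
tool delta mm [ 573.6 -632.4   88.9]
wp1 [ 344.8544296  -252.2181966    -1.37923126]
wp2 [ 1.56265136e+02 -2.93395934e+02  1.82891523e-01] [ 72.52123694 -86.82975454  50.05714757]
-0.1 0.16908496576767473
0 0.13545534502269452
0.1 1.4357174958158614
0.2 0.07900830469989883
```

arm_command(
  deltas=[
    [1,34,-25,0,0,0,0.06],
    [1,34,-25,0,0,0,0],
    [1,34,-25,0,0,0,0],
    [1,34,-25,0,0,0,0],
    [1,34,-25,0,0,0,0],
  ],
  force=10,
)

```text
t: 0.75
ee_pos: [0.3118, -0.3161, 0.2488]
eef_rot: [3.104, 0.482, 0.0]
contact_force: [0.7, -0.7, -0.8]
width: 0.0565
```

```bash
python3 - <<'E'
from h import *
st([.016,-.03,.2]); print(robot.observe()["ee_pos"])
E
```

```text
t 0.75 tcp box mm [-348.8 -568.   248.8] tip z 226.8 F box [ 0.5 -0.8 -0.8] w 56.5 turn [ 0. -0.  0.] q [-0.97  0.19  1.73  0.    1.22  0.3 ]
tool delta mm [ 364.9 -537.9   48.7]
[ 0.31180254 -0.3160769   0.24875456]
```

arm_command(
  deltas=[
    [1,32,-29,0,0,0,0],
    [1,32,-29,0,0,0,0],
    [1,32,-29,0,0,0,0],
    [1,32,-29,0,0,0,0],
    [1,32,-29,0,0,0,0],
  ],
)

```text
t: 1.25
ee_pos: [0.4201, -0.1291, 0.2489]
eef_rot: [3.104, 0.483, 0.0]
contact_force: [0.2, 0.4, -0.2]
width: 0.0164
```

arm_command(
  deltas=[
    [1,18,-39,0,0,0,0],
    [1,18,-39,0,0,0,0],
    [1,18,-39,0,0,0,0],
    [1,18,-39,0,0,0,0],
    [1,18,-39,0,0,0,0],
  ],
)

```text
t: 1.75
ee_pos: [0.4459, 0.0842, 0.2488]
eef_rot: [3.104, 0.483, 0.0]
contact_force: [0.5, -0.1, 0.8]
width: 0.0007
```

```bash
python3 - <<'E'
from h import *
st([.016,-.03,.15]); im=cams.get_image("wrist"); save(im,"w1")
E
```

```text
t 1.75 tcp box mm [ -99.7 -227.2  248.8] tip z 226.8 F box [ 0.5 -0.3  0.8] w 0.7 turn [ 0.    -0.     0.001] q [ 0.02  0.21  1.71 -0.    1.22  1.28]
tool delta mm [ 115.8 -197.1   98.8]
```

View pics/w1.png

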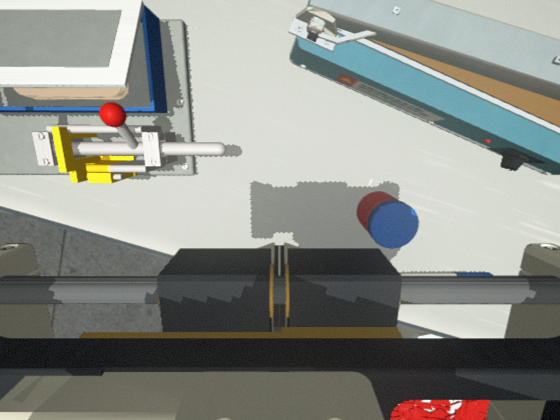

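The wrist view shows the knob at (113,115), the stop plate at about (60,150) and the bolt end at (222,149). The bolt lies level in the image, so the yaw is right. Measuring from here.

```bash
python3 - <<'E'
from h import *
s=robot.observe(); im=cams.get_image("wrist"); 
def B(u,v,z): return (w2b(ray(im,u,v,z,s))*1e3).round(1)
print("knob",B(113,115,.093),"bolt end",B(226,149,.055),"stop L/R",B(53,150,.081),B(68,150,.081),"plate edge",B(188,100,.012))
a=cv2.cvtColor(im["pixels"],cv2.COLOR_RGB2BGR)[90:200,0:250]; cv2.imwrite("pics/w1c.png",cv2.resize(a,None,fx=3.2,fy=3.2,interpolation=cv2.INTER_CUBIC))
E
```

```text
knob [-15.5 -68.8  93. ] bolt end [ -48.1 -164.6   55. ] stop L/R [-48.1   1.2  81. ] [-48.  -13.6  81. ] plate edge [   4.6 -115.6   12. ]
```

View pics/w1c.png

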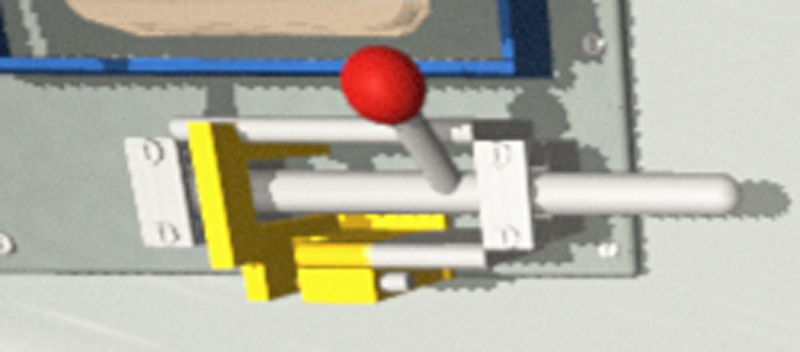

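arm_command(
  deltas=[
    [1,23,-39,10,0,0,0],
    [1,23,-39,10,0,0,0],
    [1,23,-39,10,0,0,0],
    [1,23,-39,20,0,0,0],
    [1,23,-39,20,0,0,0],
  ],
)

```text
t: 2.35
ee_pos: [0.497, 0.3042, 0.1782]
eef_rot: [3.104, 0.482, 0.001]
contact_force: [0.8, 0.8, 0.9]
width: 0.0005
```

```bash
python3 - <<'E'
from h import *
st([.016,-.03,.13]); 
s=robot.observe(); im=cams.get_image("wrist"); save(im,"w2")
E
```

```text
t 2.35 tcp box mm [ 15.7 -33.1 178.2] tip z 156.2 F box [1.  0.5 0.9] w 0.5 turn [ 0.    -0.001  0.   ] q [ 0.42  0.51  1.46 -0.    1.17  1.68]
tool delta mm [ 0.3 -3.1 48.2]
```

View pics/w2.png

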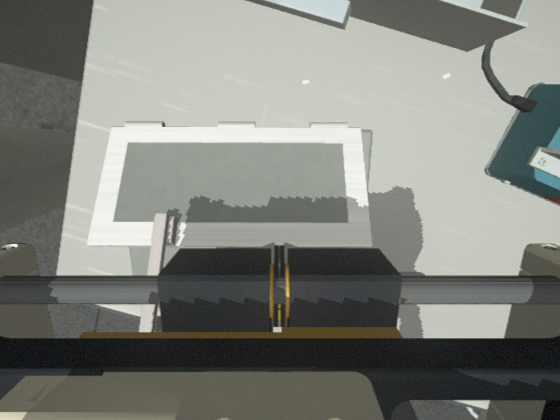

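arm_command(
  deltas=[
    [1,4,-3,15,0,0,0],
    [1,0,0,15,0,0,0],
    [1,0,0,10,0,0,0],
    [1,0,0,6,0,0,0],
    [1,0,0,4,0,0,0],
  ],
)

```text
t: 2.9
ee_pos: [0.4996, 0.3063, 0.1288]
eef_rot: [3.104, 0.481, 0.001]
contact_force: [1.1, 0.2, 2.2]
width: 0.0005
```

```bash
python3 - <<'E'
from h import *
st([.016,-.03,.13])
E
```

```text
t 2.9 tcp box mm [ 18.8 -31.8 128.8] tip z 106.8 F box [ 1.1 -0.1  2.2] w 0.5 turn [ 0.    -0.001 -0.   ] q [ 0.42  0.57  1.51 -0.    1.06  1.68]
tool delta mm [-2.8 -1.8 -1.2]
```

arm_command(
  deltas=[
    [1,-2,0,6,0,0,0],
    [1,-2,0,7,0,0,0],
    [1,-2,0,7,0,0,0],
    [1,-2,0,7,0,0,0],
    [1,-2,0,7,0,0,0],
  ],
)

```text
t: 3.4
ee_pos: [0.4894, 0.304, 0.0941]
eef_rot: [3.104, 0.483, -0.0]
contact_force: [0.1, -0.4, 1.1]
width: 0.0009
```

```bash
python3 - <<'E'
from h import *
st([.005,-.03,.08])
E
```

```text
t 3.4 tcp box mm [  8.5 -30.9  94.1] tip z 72.1 F box [-0.  -0.5  1.1] w 0.9 turn [0.    0.    0.001] q [ 0.42  0.59  1.57 -0.    0.97  1.68]
tool delta mm [-3.5 -0.9 14.1]
```

arm_command(
  deltas=[
    [1,-1,0,5,0,0,0],
    [1,0,0,4,0,0,0],
    [1,0,0,2,0,0,0],
    [1,0,0,2,0,0,0],
    [1,0,0,1,0,0,0],
  ],
)

```text
t: 3.9
ee_pos: [0.4886, 0.3038, 0.0805]
eef_rot: [3.104, 0.483, -0.0]
contact_force: [-1.2, -0.8, 1.4]
width: 0.0005
```

```bash
python3 - <<'E'
from h import *
st([.005,-.03,.08]); im=cams.get_image("scene");save(im,"s2")
a=cv2.imread("pics/s2.png")[200:360,130:290]; cv2.imwrite("pics/s2c.png",cv2.resize(a,None,fx=3.7,fy=3.7,interpolation=cv2.INTER_CUBIC))
E
```

```text
t 3.9 tcp box mm [  7.6 -30.8  80.5] tip z 58.5 F box [-1.4 -0.4  1.4] w 0.5 turn [0.    0.    0.001] q [ 0.42  0.61  1.59 -0.    0.94  1.69]
tool delta mm [-2.6 -0.8  0.5]
```

View pics/s2c.png

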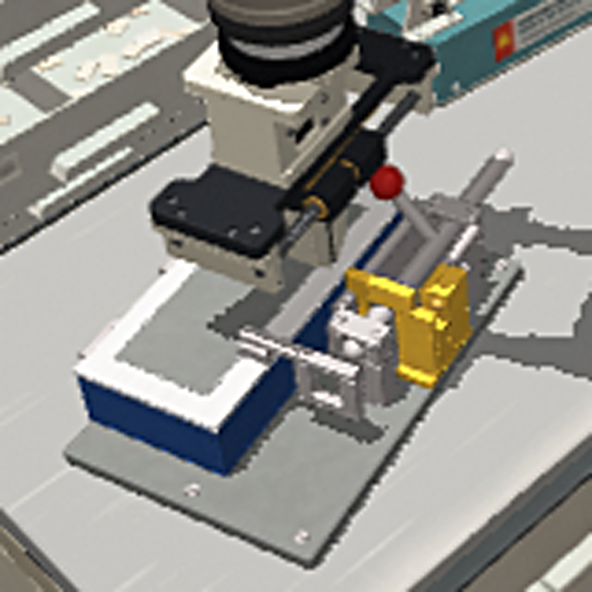

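The lid looks almost shut. I'll press until the force rises.

arm_command(
  deltas=[
    [1,0,0,1,0,0,0],
    [1,0,0,1,0,0,0],
    [1,0,0,0.5,0,0,0],
    [1,0,0,0,0,0,0],
    [1,0,0,0,0,0,0],
  ],
)

```text
t: 4.45
ee_pos: [0.4889, 0.3039, 0.0799]
eef_rot: [-3.104, -0.483, -0.002]
contact_force: [-5.1, -2.5, 12.7]
width: 0.0008
```

Contact at tip height 57.9 mm with 12.7 N, so the lid is shut firmly. Retreating to look at the knob from close by.

arm_command(
  deltas=[
    [1,0,0,-20,0,0,0],
    [0.5,-5,5,-40,0,0,0],
    [0.5,-35,10,-15,0,0,0],
    [0.5,-40,15,0,0,0,0],
    [0.5,-30,10,0,0,0,0],
  ],
)

```text
t: 4.95
ee_pos: [0.3946, 0.2313, 0.1537]
eef_rot: [3.104, 0.483, 0.002]
contact_force: [-0.1, 0.4, -0.1]
width: 0.0279
```

```bash
python3 - <<'E'
from h import *
st([-.017,-.072,.16])
s=robot.observe(); im=cams.get_image("wrist"); save(im,"w3")
m=mask(im,(0,150,90),(8,255,255))|mask(im,(172,150,90),(180,255,255)); m[:,:60]=m[:,:60]
k,l,sta,c=cv2.connectedComponentsWithStats(m)
for i in range(1,k):
    if sta[i,4]>60:
        print(c[i],sta[i],(w2b(ray(im,*c[i],.093,s))*1e3).round(1))
im=cams.get_image("top")
m=mask(im,(0,150,90),(8,255,255))|mask(im,(172,150,90),(180,255,255))
k,l,sta,c=cv2.connectedComponentsWithStats(m)
for i in range(1,k):
    if sta[i,4]>20 and c[i][0]<270:
        print("top",c[i],sta[i],(w2b(ray(im,*c[i],.093))*1e3).round(1))
E
```

```text
t 4.95 tcp box mm [-103.9  -71.5  153.7] tip z 131.7 F box [-0.   0.4 -0.1] w 27.9 turn [ 0.    -0.001  0.001] q [ 0.36  0.33  1.84 -0.    0.97  1.62]
tool delta mm [87.   0.6 -6.2]
[285.44827586  98.83586207] [271  83  31  33 725] [-15.7 -74.9  93. ]
[550.00865052 228.68685121] [537 209  23  37 578] [ -99.1 -256.3   93. ]
top [210.39130435 202.73913043] [208 201   6   5  23] [-13.2 -75.6  93. ]
```

View pics/w3.png

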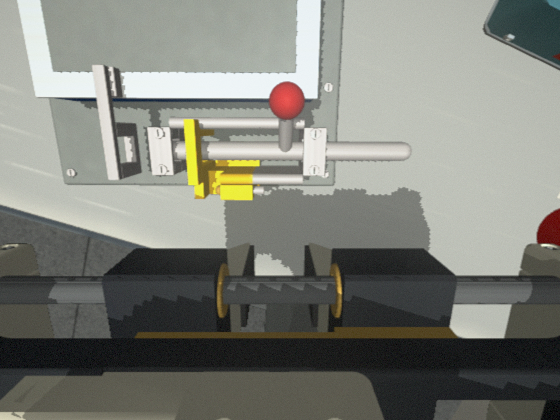

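```bash
python3 - <<'E'
from h import *
s=robot.observe(); im=cams.get_image("wrist")
B=lambda u,v,z:(w2b(ray(im,u,v,z,s))*1e3).round(1)
print(B(185,140,.081),B(200,140,.081),B(197,195,.081),B(207,195,.081),"br",B(148,150,.068),B(304,150,.068),B(327,150,.068),"end",B(411,151,.055))
a=cv2.cvtColor(im["pixels"],cv2.COLOR_RGB2BGR)[80:210,130:340]; cv2.imwrite("pics/w3c.png",cv2.resize(a,None,fx=3.8,fy=3.8,interpolation=cv2.INTER_CUBIC))
E
```

```text
[-42.8  -8.5  81. ] [-42.8 -18.5  81. ] [-80.4 -13.8  81. ] [-80.4 -20.8  81. ] br [-50.3  22.4  68. ] [-50.3 -89.2  68. ] [ -50.3 -105.6   68. ] end [ -52.  -171.4   55. ]
```

View pics/w3c.png

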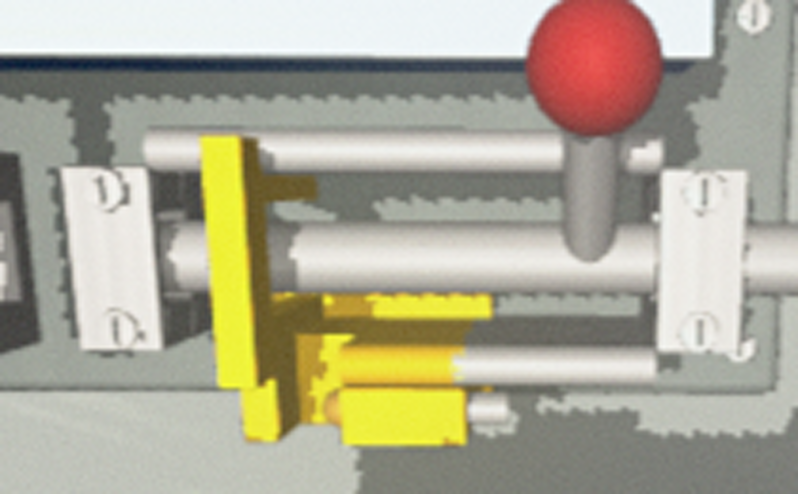

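arm_command(
  deltas=[
    [0.5,20,1,0,0,0,0],
    [0.5,20,1,0,0,0,0],
    [0.5,20,1,0,0,0,0],
    [0.5,20,0,0,0,0,0],
    [0.5,7,0,0,0,0,0],
  ],
  force=6,
)

```text
t: 5.6
ee_pos: [0.4825, 0.2568, 0.153]
eef_rot: [-3.104, -0.483, -0.004]
contact_force: [-0.5, 0.3, 0.1]
width: 0.046
```

```bash
python3 - <<'E'
from h import *
st([-.017,-.075,.106])
E
```

```text
t 5.6 tcp box mm [-12.4 -73.8 153. ] tip z 131.0 F box [-0.4  0.4  0.1] w 46.0 turn [-0.    -0.002  0.001] q [ 0.35  0.47  1.6  -0.    1.06  1.61]
tool delta mm [-4.7  1.2 47. ]
```

arm_command(
  deltas=[
    [0.5,-4,1,15,0,0,0],
    [0.5,0,0,15,0,0,0],
    [0.5,0,0,12,0,0,0],
    [0.5,0,0,5,0,0,0],
    [0.5,0,0,0,0,0,0],
  ],
)

```text
t: 6.1
ee_pos: [0.4761, 0.2537, 0.1055]
eef_rot: [3.104, 0.483, -0.002]
contact_force: [0.3, 1.3, -0.4]
width: 0.0456
```

```bash
python3 - <<'E'
from h import *
st([-.017,-.075,.106])
im=cams.get_image("scene");save(im,"s3")
a=cv2.imread("pics/s3.png")[200:340,170:310]; cv2.imwrite("pics/s3c.png",cv2.resize(a,None,fx=4.2,fy=4.2,interpolation=cv2.INTER_CUBIC))
E
```

```text
t 6.1 tcp box mm [-19.5 -74.8 105.5] tip z 83.5 F box [ 0.7  1.1 -0.4] w 45.6 turn [0.    0.001 0.001] q [ 0.35  0.52  1.67 -0.    0.95  1.61]
tool delta mm [ 2.5  0.2 -0.5]
```

View pics/s3c.png

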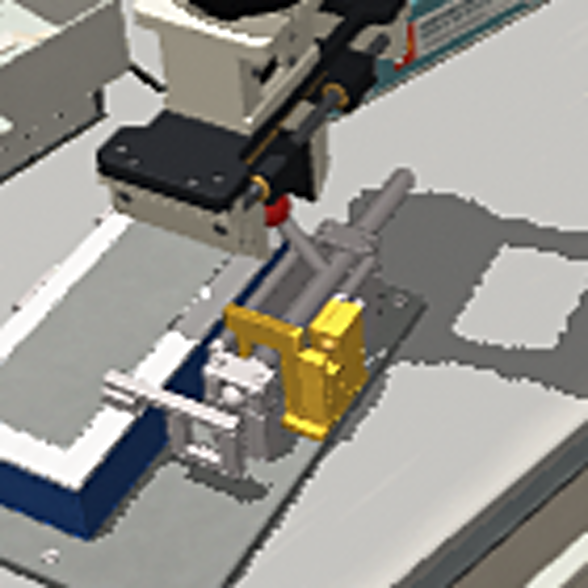

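The knob sits between the fingers. Closing softly.

arm_command(
  deltas=[
    [1,2,0,0,0,0,0],
    [1,0,0,0,0,0,0],
    [1,0,0,0,0,0,0],
    [1,0,0,0,0,0,0],
    [1,0,0,0,0,0,0],
  ],
  force=6,
)

```text
t: 6.65
ee_pos: [0.4785, 0.2543, 0.1064]
eef_rot: [3.104, 0.483, 0.001]
contact_force: [1.4, 0.3, 0.9]
width: 0.0212
```

```bash
python3 - <<'E'
from h import *
st([-.017,-.075,.106])
E
```

```text
t 6.65 tcp box mm [-17.  -74.9 106.4] tip z 84.4 F box [ 1.4 -0.1  0.9] w 21.2 turn [ 0.    -0.001  0.001] q [ 0.35  0.53  1.66 -0.    0.95  1.61]
tool delta mm [-0.   0.1  0.4]
```

Held at 21 mm. Sliding in +y (tool -y).

arm_command(
  deltas=[
    [1,0,-3,0,0,0,0],
    [1,0,-4,0,0,0,0],
    [1,0,-4,0,0,0,0],
    [1,0,-4,0,0,0,0],
    [1,0,-4,0,0,0,0],
  ],
)

```text
t: 7.15
ee_pos: [0.4724, 0.2728, 0.1061]
eef_rot: [3.104, 0.483, -0.0]
contact_force: [0.8, -1.4, -0.0]
width: 0.0211
```

```bash
python3 - <<'E'
from h import *
st([-.017,-.075,.106])
E
```

```text
t 7.15 tcp box mm [-17.3 -55.5 106.1] tip z 84.1 F box [ 0.3 -1.6 -0. ] w 21.1 turn [0.    0.    0.001] q [ 0.38  0.53  1.65 -0.    0.96  1.65]
tool delta mm [ 0.2 19.5  0.1]
```

arm_command(
  deltas=[
    [1,0,-2,0,0,0,0],
    [1,0,-2,0,0,0,0],
    [1,0,-2,0,0,0,0],
    [1,0,-2,0,0,0,0],
    [1,0,-2,0,0,0,0],
  ],
)

```text
t: 7.65
ee_pos: [0.4694, 0.282, 0.1062]
eef_rot: [3.104, 0.483, -0.0]
contact_force: [0.2, -2.3, 0.2]
width: 0.0209
```

```bash
python3 - <<'E'
from h import *
st([-.017,-.075,.106])
E
```

```text
t 7.65 tcp box mm [-17.3 -45.8 106.2] tip z 84.2 F box [-0.5 -2.3  0.2] w 20.9 turn [0.    0.    0.001] q [ 0.4   0.54  1.65 -0.    0.96  1.66]
tool delta mm [ 0.3 29.2  0.2]
```

arm_command(
  deltas=[
    [1,0,-2,0,0,0,0],
    [1,0,-2,0,0,0,0],
    [1,0,-2,0,0,0,0],
    [1,0,-2,0,0,0,0],
    [1,0,-1,0,0,0,0],
  ],
)

```text
t: 8.15
ee_pos: [0.4667, 0.2907, 0.1062]
eef_rot: [3.104, 0.483, 0.0]
contact_force: [1.4, -2.1, 0.6]
width: 0.0215
```

arm_command(
  deltas=[
    [1,0,-0.6,0,0,0,0],
    [1,0,-0.6,0,0,0,0],
    [1,0,-0.6,0,0,0,0],
    [1,0,-0.6,0,0,0,0],
    [1,0,-0.6,0,0,0,0],
  ],
)

```text
t: 8.65
ee_pos: [0.4658, 0.2934, 0.1062]
eef_rot: [3.104, 0.483, 0.0]
contact_force: [1.8, -2.2, 0.0]
width: 0.0211
```

```bash
python3 - <<'E'
from h import *
st([-.017,-.075,.106])
E
```

```text
t 8.65 tcp box mm [-17.3 -33.9 106.2] tip z 84.2 F box [ 1.1 -2.7  0. ] w 21.1 turn [0.    0.    0.001] q [ 0.42  0.54  1.64 -0.    0.96  1.68]
tool delta mm [ 0.2 41.1  0.2]
```

arm_command(
  deltas=[
    [1,0,-0.5,0,0,0,0],
    [1,0,-0.5,0,0,0,0],
    [1,0,-0.5,0,0,0,0],
    [1,0,-0.5,0,0,0,0],
    [1,0,-0.5,0,0,0,0],
  ],
)

```text
t: 9.15
ee_pos: [0.4651, 0.2958, 0.1062]
eef_rot: [3.104, 0.483, 0.0]
contact_force: [0.7, -1.5, 0.8]
width: 0.0211
```

arm_command(
  deltas=[
    [1,0,-0.4,0,0,0,0],
    [1,0,-0.4,0,0,0,0],
    [1,0,-0.4,0,0,0,0],
    [1,0,-0.4,0,0,0,0],
    [1,0,-0.4,0,0,0,0],
  ],
)

```text
t: 9.65
ee_pos: [0.4644, 0.2977, 0.1062]
eef_rot: [3.104, 0.483, -0.0]
contact_force: [2.1, -1.6, 0.9]
width: 0.0213
```

arm_command(
  deltas=[
    [1,0,-0.4,0,0,0,0],
    [1,0,-0.4,0,0,0,0],
    [1,0,-0.4,0,0,0,0],
    [1,0,-0.4,0,0,0,0],
    [1,0,-0.4,0,0,0,0],
  ],
)

```text
t: 10.15
ee_pos: [0.4639, 0.2996, 0.1062]
eef_rot: [3.104, 0.483, 0.0]
contact_force: [1.6, -2.1, 1.2]
width: 0.0209
```

arm_command(
  deltas=[
    [1,0,-0.4,0,0,0,0],
    [1,0,-0.4,0,0,0,0],
    [1,0,-0.4,0,0,0,0],
    [1,0,-0.4,0,0,0,0],
    [1,0,-0.4,0,0,0,0],
  ],
)

```text
t: 10.65
ee_pos: [0.4633, 0.3015, 0.1062]
eef_rot: [3.104, 0.483, 0.0]
contact_force: [2.5, -1.2, 0.9]
width: 0.0211
```

arm_command(
  deltas=[
    [1,0,-0.4,0,0,0,0],
    [1,0,-0.4,0,0,0,0],
    [1,0,-0.4,0,0,0,0],
    [1,0,-0.4,0,0,0,0],
    [1,0,-0.3,0,0,0,0],
  ],
)

```text
t: 11.15
ee_pos: [0.4627, 0.3033, 0.1062]
eef_rot: [3.104, 0.483, 0.0]
contact_force: [2.4, -1.7, 1.6]
width: 0.0212
```

arm_command(
  deltas=[
    [1,0,-0.4,0,0,0,0],
    [1,0,-0.4,0,0,0,0],
    [1,0,-0.3,0,0,0,0],
    [1,0,-0.3,0,0,0,0],
    [1,0,-0.3,0,0,0,0],
  ],
)

```text
t: 11.65
ee_pos: [0.4622, 0.3049, 0.1062]
eef_rot: [3.104, 0.483, 0.0]
contact_force: [2.0, -1.3, 0.7]
width: 0.0212
```

```bash
python3 - <<'E'
from h import *
st([-.017,-.075,.106])
s=robot.observe(); im=cams.get_image("wrist"); save(im,"w4")
im=cams.get_image("scene");save(im,"s4")
a=cv2.imread("pics/s4.png")[200:340,170:310]; cv2.imwrite("pics/s4c.png",cv2.resize(a,None,fx=4.2,fy=4.2,interpolation=cv2.INTER_CUBIC))
E
```

```text
t 11.65 tcp box mm [-17.2 -21.8 106.2] tip z 84.2 F box [ 1.6 -1.8  0.7] w 21.2 turn [ 0.    -0.     0.001] q [ 0.44  0.54  1.63 -0.    0.97  1.71]
tool delta mm [ 0.2 53.2  0.2]
```

View pics/s4c.png

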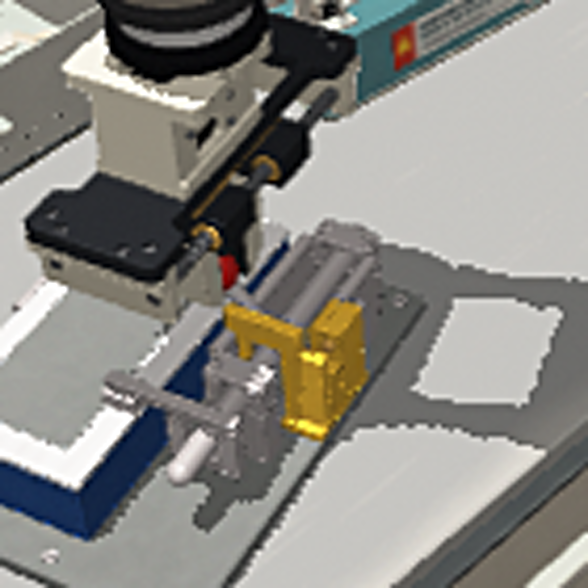

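The bolt is through the staple and the handle is near the yellow stop. Still no contact force.

arm_command(
  deltas=[
    [1,0,-0.3,0,0,0,0],
    [1,0,-0.3,0,0,0,0],
    [1,0,-0.3,0,0,0,0],
    [1,0,-0.3,0,0,0,0],
    [1,0,-0.3,0,0,0,0],
  ],
)

```text
t: 12.25
ee_pos: [0.4617, 0.3063, 0.1062]
eef_rot: [3.104, 0.483, 0.0]
contact_force: [1.9, -3.1, 1.8]
width: 0.021
```

arm_command(
  deltas=[
    [1,0,-0.3,0,0,0,0],
    [1,0,-0.3,0,0,0,0],
    [1,0,-0.3,0,0,0,0],
    [1,0,-0.3,0,0,0,0],
    [1,0,0,0,0,0,0],
  ],
)

```text
t: 12.75
ee_pos: [0.4617, 0.3067, 0.1062]
eef_rot: [3.103, 0.483, 0.001]
contact_force: [3.4, -6.1, 1.3]
width: 0.0209
```

arm_command(
  deltas=[
    [1,0,-0.3,0,0,0,0],
    [1,0,-0.2,0,0,0,0],
    [1,0,0,0,0,0,0],
    [1,0,0,0,0,0,0],
    [1,0,0,0,0,0,0],
  ],
)

```text
t: 13.25
ee_pos: [0.4617, 0.3069, 0.1062]
eef_rot: [3.102, 0.483, 0.001]
contact_force: [4.0, -7.7, 2.0]
width: 0.0211
```

```bash
python3 - <<'E'
from h import *
st([-.017,-.075,.106])
E
```

```text
t 13.25 tcp box mm [-17.1 -19.8 106.2] tip z 84.2 F box [ 1.5 -8.6  2. ] w 21.1 turn [ 0.002 -0.     0.001] q [ 0.45  0.55  1.63 -0.    0.97  1.71]
tool delta mm [ 0.1 55.2  0.3]
```

The stop was felt at TCP y = -19.8 mm with 8.6 N, so the bolt travelled 55 mm. I'll ease the preload and swing along the arc.

arm_command(
  deltas=[
    [1,0,0.6,0,0,0,0],
    [1,-3.5,0,-2.7,0,0,0],
    [1,-3.6,0,-2.3,0,0,0],
    [1,-3.9,0,-2.0,0,0,0],
    [1,-4.0,0,-1.7,0,0,0],
  ],
)

```text
t: 13.75
ee_pos: [0.4477, 0.3023, 0.115]
eef_rot: [3.103, 0.483, 0.002]
contact_force: [5.6, -4.4, 0.7]
width: 0.0211
```

```bash
python3 - <<'E'
from h import *
st([-.0329,-.0198,.115])
E
```

```text
t 13.75 tcp box mm [-31.8 -19.9 115. ] tip z 93.0 F box [ 4.  -5.9  0.7] w 21.1 turn [ 0.001 -0.001  0.001] q [ 0.45  0.51  1.66 -0.    0.97  1.72]
tool delta mm [-1.1 -0.1 -0. ]
```

arm_command(
  deltas=[
    [1,-4.2,0,-1.3,0,0,0],
    [1,-4.3,0,-0.9,0,0,0],
    [1,-4.3,0,-0.5,0,0,0],
    [1,-4.4,0,-0.2,0,0,0],
    [1,-4.4,0,0.2,0,0,0],
  ],
)

```text
t: 14.25
ee_pos: [0.4275, 0.2958, 0.1182]
eef_rot: [3.104, 0.483, 0.004]
contact_force: [5.2, -5.4, 3.2]
width: 0.0212
```

arm_command(
  deltas=[
    [1,-4.3,0,0.5,0,0,0],
    [1,-4.3,0,0.9,0,0,0],
    [1,-4.2,0,1.3,0,0,0],
    [1,0,0,0,0,0,0],
    [1,0,0,0,0,0,0],
  ],
)

```text
t: 14.75
ee_pos: [0.4143, 0.2915, 0.1153]
eef_rot: [3.103, 0.483, -0.0]
contact_force: [1.5, -7.3, 6.4]
width: 0.0212
```

```bash
python3 - <<'E'
from h import *
st([-.0671,-.0198,.115])
s=robot.observe(); im=cams.get_image("wrist"); save(im,"w5")
im=cams.get_image("scene");save(im,"s5")
P=pts(im)
y=mask(im,(15,150,90),(34,255,255)); y[:220]=0;y[330:]=0;y[:,:190]=0;y[:,300:]=0
b=(P[y>0]-np.r_[O,0])@RB*1e3; b=b[(abs(b[:,0]+50)<60)]
print(len(b),np.percentile(b,[1,50,99],axis=0).round(1))
a=cv2.imread("pics/s5.png")[200:340,170:310]; cv2.imwrite("pics/s5c.png",cv2.resize(a,None,fx=4.2,fy=4.2,interpolation=cv2.INTER_CUBIC))
E
```

```text
t 14.75 tcp box mm [-67.  -20.1 115.3] tip z 93.3 F box [-0.8 -7.4  6.4] w 21.2 turn [0.001 0.    0.001] q [ 0.46  0.46  1.75 -0.    0.93  1.73]
tool delta mm [-0.1 -0.3  0.3]
546 [[-99.5 -50.2  14.4]
 [-78.2 -12.5  52.5]
 [-36.6  21.8 179.1]]
```

View pics/s5c.png

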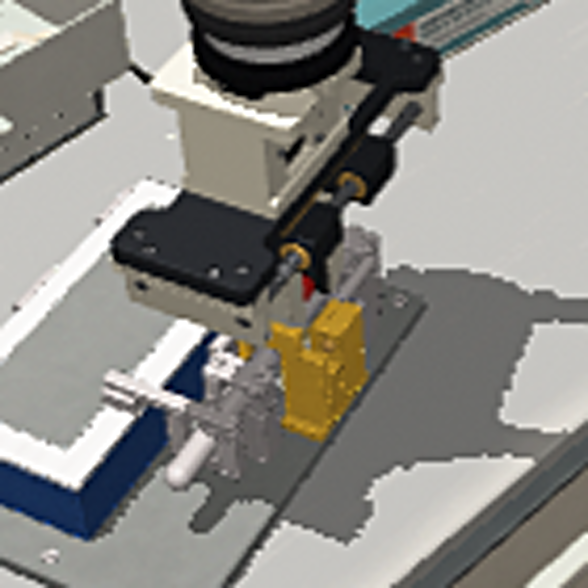

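View pics/w5.png

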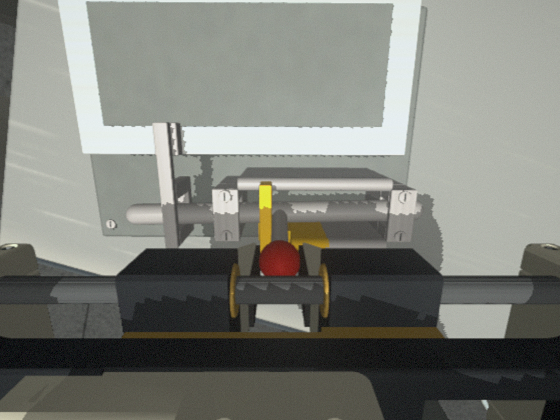

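```bash
python3 - <<'E'
from h import *
P=np.load("pics/top0.npz")["P"]
for u,v in [(199,233),(201,234),(203,233),(205,232),(207,231),(209,230),(205,230),(190,222),(192,228),(195,235)]:
    print(u,v,(w2b(P[v,u])*1e3).round(1))
E
```

```text
199 233 [-71.6 -19.4  44.8]
201 234 [-77.3 -25.8  63.9]
203 233 [-77.5 -32.8  76.1]
205 232 [-76.1 -37.4  68.1]
207 231 [-75.2 -42.9  67.3]
209 230 [-75.2 -49.4  76.8]
205 230 [-71.  -38.6  65. ]
190 222 [-41.4 -11.4  82.6]
192 228 [-57.2 -11.4  81.5]
195 235 [-74.8 -10.8  64.5]
```

arm_command(
  deltas=[
    [1,-4,0,1.2,0,0,0],
    [1,-4,0,1.5,0,0,0],
    [1,-3.7,0,2.0,0,0,0],
    [1,-3.4,0,2.0,0,0,0],
    [1,0,0,0,0,0,0],
  ],
)

```text
t: 15.35
ee_pos: [0.3994, 0.2873, 0.1078]
eef_rot: [3.104, 0.483, -0.002]
contact_force: [2.0, -4.5, -1.2]
width: 0.0211
```

```bash
python3 - <<'E'
from h import *
st([-.0821,-.0198,.106])
E
```

```text
t 15.35 tcp box mm [-82.4 -19.5 107.8] tip z 85.8 F box [ 0.6 -4.9 -1.2] w 21.1 turn [0.    0.001 0.001] q [ 0.47  0.45  1.8  -0.    0.89  1.73]
tool delta mm [0.3 0.3 1.8]
```

arm_command(
  deltas=[
    [1,-2.5,0,1.2,0,0,0],
    [1,-2.5,0,1.2,0,0,0],
    [1,-1,0,0.6,0,0,0],
    [0.7,0,0,0,0,0,0],
    [0.7,0,0,0,0,0,0],
  ],
)

```text
t: 15.85
ee_pos: [0.3936, 0.2863, 0.105]
eef_rot: [-3.104, -0.483, 0.002]
contact_force: [0.1, -0.3, -0.2]
width: 0.0272
```

```bash
python3 - <<'E'
from h import *
st([-.1,-.0198,.13])
im=cams.get_image("scene");save(im,"s6")
a=cv2.imread("pics/s6.png")[200:340,170:310]; cv2.imwrite("pics/s6c.png",cv2.resize(a,None,fx=4.2,fy=4.2,interpolation=cv2.INTER_CUBIC))
E
```

```text
t 15.85 tcp box mm [-88.2 -18.8 105. ] tip z 83.0 F box [-0.  -0.4 -0.2] w 27.2 turn [-0.001  0.001  0.001] q [0.47 0.45 1.82 0.   0.88 1.73]
tool delta mm [-11.8   1.  -25. ]
```

View pics/s6c.png

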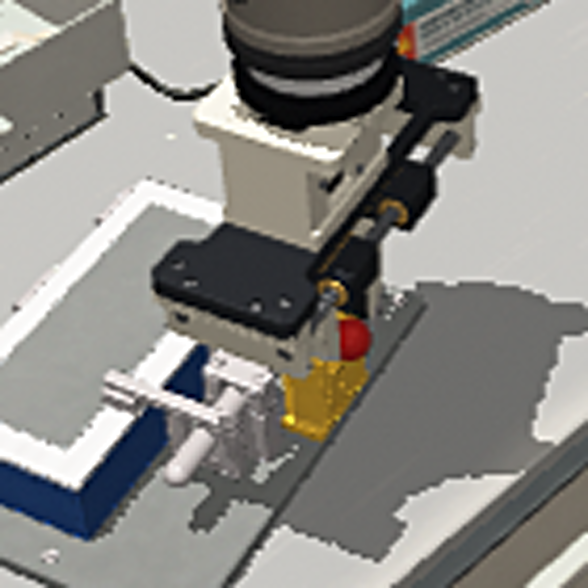

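Released; the knob sits forward at about crop (353,340), partly down on the spring ball. Lifting, closing and moving over it.

arm_command(
  deltas=[
    [0.6,0,0,-15,0,0,0],
    [1,-5,0,-15,0,0,0],
    [1,-5,1,0,0,0,0],
    [1,-5,0,0,0,0,0],
    [1,0,0,0,0,0,0],
  ],
  force=15,
)

```text
t: 16.4
ee_pos: [0.3789, 0.28, 0.1344]
eef_rot: [3.104, 0.483, -0.003]
contact_force: [0.0, -0.3, 0.0]
width: 0.008
```

```bash
python3 - <<'E'
from h import *
st([-.104,-.020,.107])
im=cams.get_image("scene");save(im,"s7")
a=cv2.imread("pics/s7.png")[200:340,170:310]; cv2.imwrite("pics/s7c.png",cv2.resize(a,None,fx=4.2,fy=4.2,interpolation=cv2.INTER_CUBIC))
P=pts(im)
m=mask(im,(0,150,60),(8,255,255))|mask(im,(172,150,60),(180,255,255)); m[:,:170]=0;m[:,300:]=0;m[:220]=0;m[340:]=0
k,l,sta,c=cv2.connectedComponentsWithStats(m)
for i in range(1,k):
    if sta[i,4]>15: print(c[i],sta[i],(np.median((P[l==i]-np.r_[O,0])@RB,0)*1e3).round(1),[ (w2b(ray(im,*c[i],z))*1e3).round(1) for z in (.056,.076,.086)])
E
```

```text
t 16.4 tcp box mm [-104.1  -20.3  134.4] tip z 112.4 F box [-0.1 -0.3  0. ] w 8.0 turn [0.    0.002 0.001] q [0.47 0.38 1.83 0.   0.94 1.74]
tool delta mm [ 0.2 -0.3 27.4]
[253.76811594 281.39130435] [249 277  10  10  69] [-99.3 -15.5  82.1] [array([-85.9, -37.3,  56. ]), array([-96. , -21.1,  76. ]), array([-101.,  -13.,   86.])]
```

View pics/s7c.png

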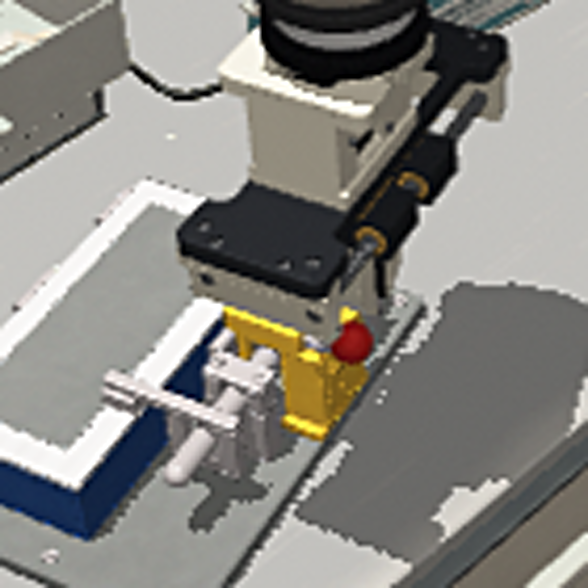

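The knob rests on the spring ball at about (-96,-21,76), as predicted. Pressing down.

arm_command(
  deltas=[
    [1,0,0,10,0,0,0],
    [1,0,0,8,0,0,0],
    [1,0,0,3,0,0,0],
    [1,0,0,2,0,0,0],
    [1,0,0,1.5,0,0,0],
  ],
)

```text
t: 16.95
ee_pos: [0.3802, 0.2804, 0.1103]
eef_rot: [3.104, 0.483, -0.001]
contact_force: [-0.1, 1.1, -0.7]
width: 0.0003
```

arm_command(
  deltas=[
    [1,0,0,1.5,0,0,0],
    [1,0,0,1.5,0,0,0],
    [1,0,0,1,0,0,0],
    [1,0,0,1,0,0,0],
    [1,0,0,1,0,0,0],
  ],
)

```text
t: 17.45
ee_pos: [0.3802, 0.2808, 0.1049]
eef_rot: [-3.104, -0.483, -0.001]
contact_force: [-2.9, 2.0, 3.5]
width: 0.0003
```

```bash
python3 - <<'E'
from h import *
st([-.104,-.020,.107])
E
```

```text
t 17.45 tcp box mm [-102.7  -20.   104.9] tip z 82.9 F box [-2.1  2.8  3.5] w 0.3 turn [-0.001 -0.001  0.001] q [0.47 0.43 1.86 0.   0.86 1.74]
tool delta mm [-1.3  0.  -2.1]
```

arm_command(
  deltas=[
    [1,0,0,1,0,0,0],
    [1,0,0,1,0,0,0],
    [1,0,0,1,0,0,0],
    [1,0,0,1,0,0,0],
    [1,0,0,1,0,0,0],
  ],
)

```text
t: 17.95
ee_pos: [0.3791, 0.2801, 0.0995]
eef_rot: [3.103, 0.483, -0.004]
contact_force: [-4.2, -0.4, 6.3]
width: 0.0004
```

arm_command(
  deltas=[
    [1,0,0,1,0,0,0],
    [1,0,0,1,0,0,0],
    [1,0,0,1,0,0,0],
    [1,0,0,1,0,0,0],
    [1,0,0,1,0,0,0],
  ],
)

```text
t: 18.45
ee_pos: [0.3803, 0.2803, 0.0946]
eef_rot: [3.104, 0.483, 0.0]
contact_force: [-2.2, -0.8, 3.6]
width: 0.0006
```

```bash
python3 - <<'E'
from h import *
st([-.104,-.020,.107])
E
```

```text
t 18.45 tcp box mm [-102.7  -20.4   94.6] tip z 72.6 F box [-2.3 -0.1  3.6] w 0.6 turn [ 0.    -0.     0.001] q [ 0.47  0.44  1.87 -0.    0.83  1.74]
tool delta mm [ -1.3  -0.4 -12.4]
```

arm_command(
  deltas=[
    [1,0,0,1,0,0,0],
    [1,0,0,1,0,0,0],
    [1,0,0,1,0,0,0],
    [1,0,0,1,0,0,0],
    [1,0,0,1,0,0,0],
  ],
)

```text
t: 18.95
ee_pos: [0.3804, 0.2805, 0.0896]
eef_rot: [-3.104, -0.483, -0.001]
contact_force: [-1.5, -0.2, -0.1]
width: 0.0005
```

arm_command(
  deltas=[
    [1,0,0,0.7,0,0,0],
    [1,0,0,0.7,0,0,0],
    [1,0,0,0.7,0,0,0],
    [1,0,0,0.7,0,0,0],
    [1,0,0,0,0,0,0],
  ],
)

```text
t: 19.45
ee_pos: [0.3802, 0.2804, 0.0868]
eef_rot: [3.104, 0.483, 0.0]
contact_force: [0.6, -0.6, -0.1]
width: 0.0004
```

```bash
python3 - <<'E'
from h import *
st([-.104,-.020,.107])
E
```

```text
t 19.45 tcp box mm [-102.7  -20.3   86.8] tip z 64.8 F box [ 0.4 -0.7 -0.1] w 0.4 turn [ 0.    -0.     0.001] q [ 0.47  0.46  1.87 -0.    0.81  1.74]
tool delta mm [ -1.3  -0.3 -20.2]
```

The force fell to zero at tip height 64.8 mm, so it clicked through. I'll feel gently for the bottom.

arm_command(
  deltas=[
    [1,0,0,0.6,0,0,0],
    [1,0,0,0.6,0,0,0],
    [1,0,0,0.6,0,0,0],
    [1,0,0,0,0,0,0],
    [1,0,0,0,0,0,0],
  ],
)

```text
t: 19.95
ee_pos: [0.3799, 0.2804, 0.0854]
eef_rot: [3.104, 0.483, -0.001]
contact_force: [-1.8, -0.4, 5.5]
width: 0.0004
```

Bottom felt at tip height 63.4 mm with about 5.5 N, so the knob centre is at about 53 mm. Retreating to check.

arm_command(
  deltas=[
    [1,0,0,-15,0,0,0],
    [1,0,0,-30,0,0,0],
    [1,-10,0,-40,0,0,0],
    [1,-20,20,-20,0,0,0],
    [1,0,20,0,0,0,0],
  ],
)

```text
t: 20.45
ee_pos: [0.3633, 0.2332, 0.1927]
eef_rot: [-3.103, -0.486, -0.007]
contact_force: [0.4, -0.2, -0.3]
width: 0.0005
```

arm_command(
  deltas=[
    [1,0,20,0,0,0,0],
    [1,0,10,0,0,0,0],
    [1,0,0,0,0,0,0],
    [1,0,0,0,0,0,0],
    [1,0,0,0,0,0,0],
  ],
)

```text
t: 20.95
ee_pos: [0.3727, 0.2052, 0.1899]
eef_rot: [-3.104, -0.484, 0.001]
contact_force: [0.4, 0.9, 0.7]
width: 0.0004
```

```bash
python3 - <<'E'
from h import *
st()
s=robot.observe(); iw=cams.get_image("wrist"); save(iw,"w8"); im=cams.get_image("scene");save(im,"s8")
for n,i,ss in (("w",iw,s),("s",im,None)):
    m=mask(i,(0,150,60),(8,255,255))|mask(i,(172,150,60),(180,255,255))
    k,l,sta,c=cv2.connectedComponentsWithStats(m); P=pts(i,ss)
    for j in range(1,k):
        if sta[j,4]>15:
            b=(w2b(ray(i,*c[j],.055,ss))*1e3).round(1)
            if abs(b[0]+90)<80 and abs(b[1])<100: print(n,c[j].round(),sta[j,4],b,(np.median((P[l==j]-np.r_[O,0])@RB,0)*1e3).round(1))
P=(pts(iw,s)-np.r_[O,0])@RB; m=(abs(P[...,0]-.04)<.03)&(abs(P[...,1])<.06); print("lid z",np.median(P[m][:,2]) if m.any() else None)
m=(P[...,0]>0)&(P[...,0]<.08)&(abs(P[...,1])<.06)
if m.any(): print("slope",np.polyfit(P[m][:,0],P[m][:,2],1))
a=cv2.imread("pics/s8.png")[200:340,170:310]; cv2.imwrite("pics/s8c.png",cv2.resize(a,None,fx=4.2,fy=4.2,interpolation=cv2.INTER_CUBIC))
E
```

```text
t 20.95 tcp box mm [-132.7  -89.7  189.9] tip z 167.9 F box [0.6 0.7 0.7] w 0.4 turn [-0.     0.     0.001] q [0.32 0.23 1.87 0.   1.05 1.58]
w [201. 170.] 391 [-98.2 -19.4  55. ] [-96.8 -21.7  63.6]
s [254. 289.] 78 [-97.4 -19.5  55. ] [-100.3  -14.8   60.4]
lid z 0.059234385524402716
slope [-0.03946845  0.06016823]
```

View pics/s8c.png

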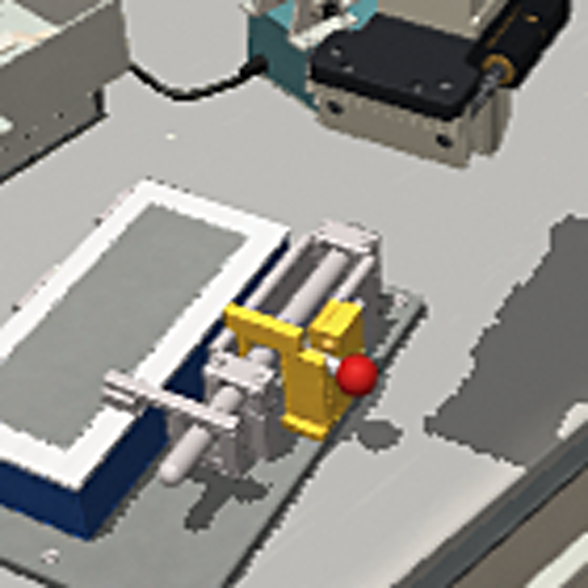

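View pics/w8.png

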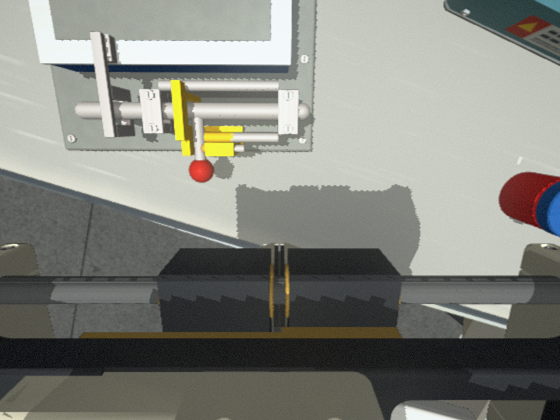

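Scene: the knob at (355,375) in the crop is low in front of the keeper, and the bolt is through the staple. Both views give the knob at (-98,-19.5) at z=55. The lid's 0.04 slope needs a check against flat table.

```bash
python3 - <<'E'
from h import *
for n in ("wrist","top","scene"):
    s=robot.observe(); iw=cams.get_image(n); P=(pts(iw,s)-np.r_[O,0])@RB
    def fit(m):
        q=P[m]; q=q[np.isfinite(q).all(1)]
        A=np.c_[q[:,0],q[:,1],np.ones(len(q))]
        for _ in range(3):
            c=np.linalg.lstsq(A,q[:,2],rcond=None)[0]; r=abs(q[:,2]-A@c); k=r<max(2.5*np.median(r),.001); A=A[k];q=q[k]
        return len(q),c.round(4)
    X,Y,Z=P[...,0],P[...,1],P[...,2]
    print(n,"lid",fit((X>0)&(X<.08)&(abs(Y)<.09)&(Z>.045)&(Z<.075)),"table",fit((X>-.1)&(X<.12)&(((Y<-.14)&(Y>-.25))|((Y>.14)&(Y<.2)))&(abs(Z)<.012)))
E
```

```text
wrist lid (8847, array([0.0091, 0.0011, 0.059 ])) table (21942, array([-0.    , -0.0004,  0.0015]))
top lid (1737, array([-0.0039,  0.0002,  0.0585])) table (3902, array([-0.0001,  0.0008,  0.0008]))
scene lid (1628, array([-0.0034, -0.    ,  0.0586])) table (3779, array([ 0.001 , -0.    ,  0.0006]))
```

The lid is flat, with a slope of 0.01 or less in all three views. Handing in.

```bash
python3 - <<'E'
from h import *
print(robot.hand_in())
E
```

```text
the job is handed in; nothing more can be done
None
```

The lid is shut, the bolt is through the staple against the keeper's stop, and the handle lies down in the notch. I handed the job in at about 21 s of the 61 s allowed; hand-in reports no verdict.

- **Lid:** I pressed it with closed fingertips until it stopped at 58 mm, reading about 13 N. A last plane fit in all three cameras gave its top at about 59 mm with a tilt of 0.01 rad or less. An earlier rough fit gave 0.04 rad, which I put down to stray points.
- **Bolt:** I held the knob with a 6 N grip and slid it slowly until I felt the stop, after about 55 mm, with at most about 9 N at the readings. From the handle position, the tip should be near y = 82 mm of the box. I did not measure the tip directly, but the pictures show it through the staple.
- **Handle:** I swung it over while keeping light pressure on the stop, then let go about 50° forward, and it settled on the spring ball. Pressing from above peaked at about 6 N, then dropped to zero as it clicked past, and I felt the bottom with the knob at about 53 mm. The scene and wrist views agree on the knob at x = -98, y = -19.5 mm of the box, taking its height as 55 mm.
- **Clear of everything:** The gripper was well away from the box at the end and the force reading was near zero. The arm passed well above the jar and pen and did not touch them, though I did not re-measure their positions.

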